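Nip up the spindle's lock ring with the pin spanner

TASK

Take the pin spanner from its wooden stand, seat both of its prongs fully in the two holes of the lock ring on the bench spindle, and turn the ring clockwise until it comes up firmly tight, without overtightening it or pressing hard on it. Then put the spanner back in its stand, both prongs in and fully home, and let go of it. Touch the spindle and its ring only with the spanner, and leave the other things where they are.

Things in the scene. Friction and masses are not known exactly. Their poses are not given: they have to be found in the camera images.
- spanner: dark steel pin spanner, loose, 0.18 to 0.35 kg, standing upright in the stand. Origin: centre of its crossbar's underside; z up. Crossbar 20 (x) x 74 (y) x 12 high. Two round prongs, 6 diameter with chamfered tips, stick 9 down from the crossbar at y = +25 and y = -25. A half turn about z leaves it the same.
- spanner_grip (a point): middle of the spanner's plain upright grip, 40 above the spanner's origin. The grip is 18 thick (x) and 26 wide (y) and runs from 12 to 57 above the origin; a smaller end piece 14 x 22 tops it (top at 60). Grip it across the 18 thickness, closing along the spanner's x.
- prong_a (a point): tip of the prong at y = +25 of the spanner, 9 below its origin
- prong_b (a point): tip of the prong at y = -25 of the spanner, 9 below its origin
- stand: wooden block 44 (x) x 92 (y) x 25 high, fixed to the desk, with two round holes of 10.5 diameter, 14 deep, in its top at y = +25 and y = -25. Origin: centre of its underside, z up. The spanner stands with both prongs in these holes, crossbar flat on the top (spanner origin 25 above the stand's).
- spindle: grey round bench spindle housing fixed to the desk; foot 124 across, body 88 across, on top a steel lock ring 85 across, 12 thick. Origin: centre of its underside; z up. The ring turns about the upright axis with a drag of about 0.12 N m; prongs pressed on its face with up to about 5 N slide over it without turning it. Do not press on it with more than 25 N.
- collar_axis (a point): centre of the ring's face, 62 above the spindle's origin; fixed to the spindle, does not turn with the ring. The ring's two through holes (8 wide, 1 chamfer) lie opposite, 25 from the axis; the line through them lies within 0.35 rad either way of this point's y axis: look, or feel until the prongs drop in. Home, the crossbar lies on the face, prong tips 9 below it.
- preload (a joint): clamping of the ring on its hidden seat, rad. Clockwise from above tightens. After 0.25 to 1.25 rad of turning the ring meets its seat: from 0 this then grows with the turning, and the torque by 5 N m per rad. Tight: 0.03 (0.27 N m on the spanner); overtight: 0.13 (0.77 N m); aim for 0.4 N m turning; standing still, it reads up to 0.24 N m less. Let go, it settles to about 0.02.
- white_cast: loose plaster tooth cast, 50x60x36 mm; to be left alone. Origin: its underside's centre
- marker: loose marker pen lying on the desk, 17x135x16 mm; to be left alone. Origin: its underside's centre
- bowl: loose grey rubber mixing bowl, 104x104x60 mm; to be left alone. Origin: its underside's centre
- flask: loose small closed flask, 51x70x37 mm; to be left alone. Origin: its underside's centre
- screwdriver: loose screwdriver with black handle lying on the desk, 24x166x24 mm; to be left alone. Origin: its underside's centre
- bur_block: loose block with burs standing in it, 32x68x47 mm; to be left alone. Origin: its underside's centre
- grey_cast: loose plaster tooth cast, 49x60x36 mm; to be left alone. Origin: its underside's centre
Mind the look-alikes: they are no part of the job. Of the things that look like the stand, take the one that is farthest to the robot's left at the start.

How it is judged:
On the way, in this order (a step that is already met when the one before it is completed fails the run):
1. the spanner is lifted out of its stand (z of spanner in the frame of stand above 0.045 m), for 0.1 s.
2. both prongs are seated in the ring's holes, at least 7 mm deep (z of each of prong_a, prong_b in the frame of collar_axis below -0.007 m and horizontal distance between prong_a and collar_axis between 0.02 and 0.03 m and horizontal distance between prong_b and collar_axis between 0.02 and 0.03 m), for 0.2 s.
3. the ring is turned up tight (preload over 0.03 rad) with both prongs still in (value of joint preload above 0.03 rad and z of each of prong_a, prong_b in the frame of collar_axis below -0.005 m and horizontal distance between prong_a and collar_axis between 0.02 and 0.03 m and horizontal distance between prong_b and collar_axis between 0.02 and 0.03 m), for 0.1 s.
At the end, for the whole second after the job is handed in: the ring is still clamped (preload over 0.012 rad), and the spanner stands in its stand at rest, both prongs in: its origin within 6 mm of the stand's centre line, crossbar within 3 mm of the stand's top, upright within 0.05 rad, prongs in line with the holes within 0.15 rad (either way round) (horizontal distance between spanner and stand below 0.006 m and z of spanner in the frame of stand below 0.028 m and angle between spanner's own z axis and vertical below 0.05 rad and angle between the y axis of spanner and the y axis of stand, either way round below 0.15 rad and value of joint preload above 0.012 rad and linear speed of spanner below 0.02 m/s); the robot touches nothing.
It fails at once if the ring is overtightened (preload over 0.13 rad) (value of joint preload above 0.13 rad).
It fails at once if the spanner presses on the spindle or its ring with more than 50 N in all (contact force between spanner and spindle above 50 N).
It fails at once if the gripper or arm itself touches the spindle or ring (contact force between any of the fingers, the arm and spindle above 1 N).
It fails at once if another thing is moved by more than 15 mm (distance of any of white_cast, marker, bowl, flask, screwdriver, bur_block, grey_cast from where it was at the start of the episode above 0.015 m).
It also fails if it takes over 72 s, if anything falls off the work surface, if the arm or the gripper's body presses on something with over 40 N, if the wrist force passes 120 N, or if a joint passes its speed limit or range.

ROBOT

A 7-joint arm with a two-finger parallel gripper is mounted at the origin on a cart in front of the work surface, level with it; the furniture and walls round the work are solid. World frame = base frame: x ahead of the robot, y to its left, z up, the work surface at z = 0. Lengths are in m, angles in rad, forces in N, time in s.
With the tool pointing down it reaches from about 0.4 to 0.85 m from the base axis. Payload 10.4 kg.
Tool frame: the origin (TCP) lies midway between the tips of the shut fingers; the grasp point (between the pads) lies 19 mm behind it; z points along the fingers, y is the line along which they close (so a half turn about z gives the same grasp; the last joint's range is limited). The gripper opens to 85 mm and grips with 20 to 120 N. Pads are 22 mm wide; open, the fingers measure 114 mm over their backs; the gripper's body (76 mm by 85 mm) begins 54 mm behind the grasp point. The pads swing forward as they close: fully open they stand 13 mm farther back than shut.
Start: joints at [-1.361, 0.332, -0.065, 1.46, 0.022, 1.35, -0.088], TCP at [0.144, 0.608, 0.231] pointing down, gripper open.
Joint ranges: [-2.6, 2.6], [-0.5, 2.12], [-1.47, 1.34], [0.16, 2.42], [-1.27, 4.41], [0.06, 2.06], [-2.6, 2.6]. Speed limits (rad/s): [2.22, 2.22, 2.79, 2.79, 3.14, 3.14, 3.14].

INTERFACE

Orientations are given as a unit quaternion [x, y, z, w].
In Python, from rig import monitor, camera, camera_model, bot gives the robot as it stands.
- The arm moves only by the tool play_rows, never from a script. Its arguments are lists of equal length, an entry for each row: "claw": the opening in per cent of the stroke, from 0 (shut) to 100 (fully open); "xyz": the shift along the world's x, y, z in cm, a list of three; "roll": the turn about the world's z in units of 6 degrees (1.0 is 6 degrees). A call has 1 to 20 rows; each row is the pose to reach, as a shift and turn from the pose commanded when the call began; what a row does not reach only later rows make up. A row lasts 1/10 s, in which the tool goes at most 50 mm and 8.59 degrees, less where a joint would pass 70% of its speed; a pose out of reach is approached as far as the arm can. A call with a gripper value outside its range is refused whole. The fingers move at their own pace and stop on an object; "grip_force" is the grip in N (left out, the last holds). Time passes only in rows, so rows that repeat a pose let the fingers close. It gives the time, the measured TCP pose, the force, the opening and the grip force at its end, in the units of the state.
- monitor.get_state(): the state, without advancing time (a new reading comes with each control period).
- camera(name): name is "scene" or "top"; returns the picture (420x560x3 uint8, red, green, blue); there is no depth.
- camera_model(name): a dict with "fx", "fy", "cx", "cy" (pixels), "distortion" ([k1, k2, p1, p2, k3] as OpenCV has them; the pictures are not rectified), "R" (3x3) and "t" (3): a world point X has camera coordinates R X + t. Camera axes: x right, y down, z forward; pixel columns grow to the right and rows downward; lengths in m; the calibration is good to about 2 mm. A picture is of the moment at which its call begins. camera_model takes no time and is no camera call.
- bot.sign_off(): hands the job in; it is judged then, once.
The state is a dict: "clock": time; "qpos": joint angles; "qd": joint speeds; "joint_efforts": joint torques, N m; "position": TCP position; "ee_rot": TCP orientation; "wrist_force": force on the tool from outside, world axes, zero at the start; "ft_torque": the same for the moment, N m; "finger_gap": opening from 0.0 (shut) to 1.0 (fully open); "finger_force": force on a finger pad.
Only numpy, scipy, OpenCV 4.12 (cv2) and the standard library are available. Lean on these libraries where they do the work, as an engineer would, in place of code of your own. Each camera call takes 0.05 s, during which the arm holds its last target. There are 200 camera calls.

## Working session

There is one attempt and no reset: what is moved stays moved. The work goes in short steps, Python scripts to look and compute and a tool call to move; the robot and the scene stay as the last step left them, time stands still between calls to the robot, and variables do not carry over. Pictures are saved under pics/ and viewed, at most 10 in all, crops included, and the job is handed in when it is done.

Besides the shell and the picture viewer there is one more tool, called after ">>>" in YAML: its name, and indented under it one key for each argument. play_rows: Moves the arm, as the interface text tells. Its arguments: {"type":"object","properties":{"claw":{"type":"array","items":{"type":"number"}},"xyz":{"type":"array","items":{"type":"array","items":{"type":"number"}}},"roll":{"type":"array","items":{"type":"number"}},"grip_force":{"type":"number"}},"required":["claw","xyz","roll"]}

```bash
mkdir -p pics; ls; cat > h.py <<'E'
import numpy as np, cv2
from rig import monitor, camera, camera_model, bot
def KD(n):
    m=camera_model(n); return np.array([[m['fx'],0,m['cx']],[0,m['fy'],m['cy']],[0,0,1.]]),np.array(m['distortion'],float),np.array(m['R'],float),np.array(m['t'],float)
def pix2plane(n,uv,z):
    K,D,R,t=KD(n); p=cv2.undistortPoints(np.array(uv,float).reshape(-1,1,2),K,D).reshape(-1,2)
    d=np.c_[p,np.ones(len(p))]@R; c=-R.T@t
    return c+d*((z-c[2])/d[:,2:])
def proj(n,X):
    K,D,R,t=KD(n); return cv2.projectPoints(np.array(X,float).reshape(-1,1,3),cv2.Rodrigues(R)[0],t,K,D)[0].reshape(-1,2)
def snap(n,f=None):
    im=cv2.cvtColor(np.array(camera(n)),cv2.COLOR_RGB2BGR)
    if f: cv2.imwrite('pics/'+f,im)
    return im
E
python3 - <<'E'
from h import *
for n in('scene','top'):
    snap(n,n+'0.png'); K,D,R,t=KD(n); print(n,K[0,0],-R.T@t,R[2])
print(monitor.get_state())
E
```

```text
pics
scene 512.972708564242 [ 0.01206451 -0.8048581   1.02732667] [ 0.42383484  0.54731429 -0.72167243]
top 454.51177212006587 [ 0.32400243 -0.07579528  1.2193353 ] [ 0.18724614  0.01686556 -0.98216823]
{'clock': 0.1, 'qpos': array([-1.36060041,  0.332763  , -0.06468943,  1.46080612,  0.02157901,
        1.34994631, -0.08851484]), 'qd': array([ 0.00058319, -0.00152186,  0.00141382, -0.0025547 ,  0.00060339,
        0.00203863, -0.00135477]), 'joint_efforts': array([ 1.24397659e-03, -6.26743197e+01,  4.89825255e-02, -3.92429852e+01,
        1.63833692e-02,  6.81108955e-03, -1.32689874e-05]), 'position': array([0.14411343, 0.60782071, 0.23064845]), 'ee_rot': array([ 1.16140894e-01,  9.93232559e-01, -6.12055942e-04, -5.15906754e-05]), 'wrist_force': array([ 0.01514691,  0.13831366, -0.29926   ]), 'ft_torque': array([-0.0008648 ,  0.02010998, -0.01567027]), 'finger_force': 0.0, 'finger_gap': 1.0003644816118498}
```

View pics/scene0.png

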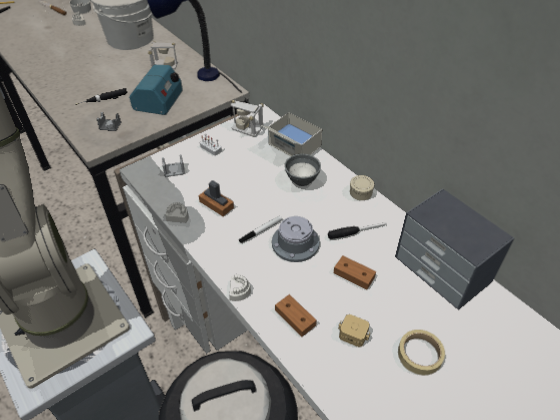

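View pics/top0.png

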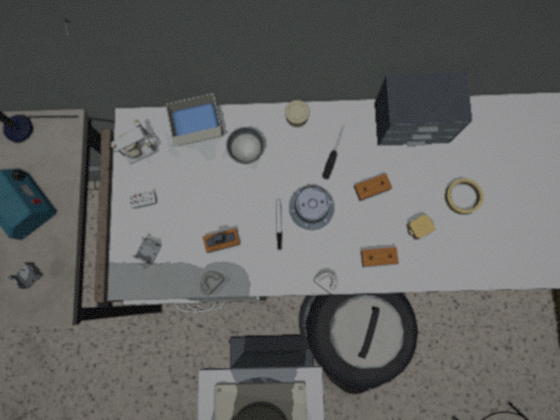

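The scene view shows the spanner standing in its stand at about (216,200), or (221,239) from the top. The spindle is at (297,237), or (313,204) from the top. Two empty look-alike stands lie to the right. Next I'll crop and measure.

```bash
python3 - <<'E'
from h import *
S=cv2.imread('pics/scene0.png');T=cv2.imread('pics/top0.png')
c=lambda im,u,v,r,k:cv2.resize(im[v-r:v+r,u-r:u+r],None,fx=k,fy=k,interpolation=cv2.INTER_CUBIC)
a=np.vstack([np.hstack([c(S,216,197,25,6),c(S,296,232,30,5)]),np.hstack([c(T,221,239,25,6),c(T,313,204,30,5)])])
cv2.imwrite('pics/crop0.png',a)
print('tcp',proj('top',[.144,.608,.231]),proj('scene',[.144,.608,.231]))
# stand mask (orange-brown)
for n,im in(('top',T),('scene',S)):
    h=cv2.cvtColor(im,cv2.COLOR_BGR2HSV); m=cv2.inRange(h,(3,120,60),(16,255,255))
    for k in cv2.findContours(m,0,1)[0]:
        if cv2.contourArea(k)>150:
            r=cv2.minAreaRect(k); print(n,r, pix2plane(n,r[0],.025).round(4))
            b=pix2plane(n,cv2.boxPoints(r),.02)[:,:2].astype(np.float32); print(cv2.minAreaRect(b))
print('spindle',pix2plane('top',[[313,204]],.062),pix2plane('scene',[[296,224]],.062))
print('spanner top',pix2plane('top',[[221,239]],.085))
E
```

```text
tcp [[-40.57133025 395.97182004]] [[ 0.59282594 93.44146102]]
top ((379.244873046875, 256.43792724609375), (15.363415718078613, 34.62997055053711), 85.2363510131836) [[ 0.4231 -0.3206  0.025 ]]
((0.4236160218715668, -0.3217707574367523), (0.040107715874910355, 0.09221010655164719), 3.100750207901001)
top ((220.97061157226562, 239.8823699951172), (15.279743194580078, 33.46991729736328), 75.96376037597656) [[0.4791 0.0935 0.025 ]]
((0.4798159599304199, 0.09431516379117966), (0.04118761420249939, 0.08964435011148453), 12.446743965148926)
top ((372.623291015625, 186.32876586914062), (15.098309516906738, 33.47377395629883), 69.44395446777344) [[ 0.6117 -0.316   0.025 ]]
((0.613033652305603, -0.31722086668014526), (0.04135102406144142, 0.0932135134935379), 19.00785255432129)
scene ((295.0000305175781, 314.5000305175781), (41.719295501708984, 20.50609588623047), 45.0) [[ 0.4198 -0.3299  0.025 ]]
((0.4226112365722656, -0.3256272077560425), (0.05129767581820488, 0.10767417401075363), 2.911278009414673)
scene ((354.0, 272.0000305175781), (39.354793548583984, 18.782970428466797), 26.56505012512207) [[ 0.6062 -0.326   0.025 ]]
((0.609488844871521, -0.32194069027900696), (0.05677320808172226, 0.10196246206760406), 19.053144454956055)
scene ((215.9775390625, 201.23599243164062), (34.34393310546875, 16.9599666595459), 32.00538635253906) [[0.4752 0.0811 0.025 ]]
((0.47791141271591187, 0.08765889704227448), (0.05661972239613533, 0.1305772066116333), 13.262797355651855)
spindle [[ 0.5607754 -0.151624   0.062    ]] [[ 0.57301117 -0.14448412  0.062     ]]
spanner top [[0.47358177 0.08491469 0.085     ]]
```

View pics/crop0.png

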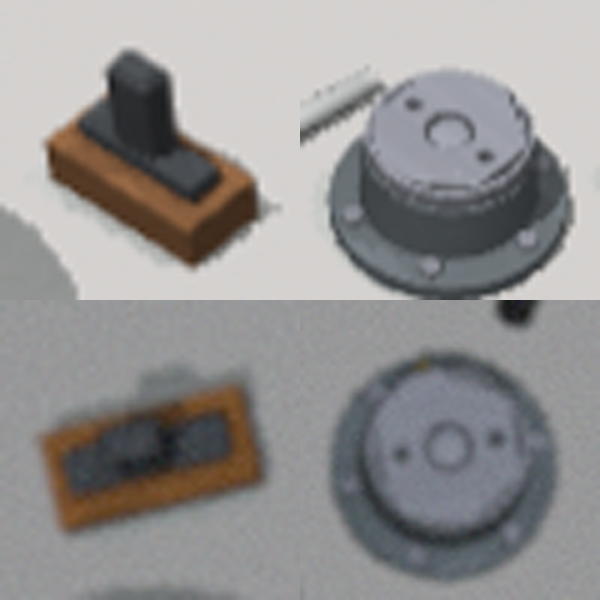

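The crops show the ring holes at about (288.2,222.4)/(302.6,232.8) in the scene view and (302.8,204.4)/(321.8,201.2) in the top view. The ring bore is midway between them. I'll refine these to subpixel.

```bash
cat >> h.py <<'E'
def dark(im,uv,r=3):
    g=cv2.cvtColor(im,cv2.COLOR_BGR2GRAY).astype(float); u,v=np.round(uv).astype(int)
    p=g[v-r:v+r+1,u-r:u+r+1]; w=np.clip(np.percentile(p,65)-8-p,0,None); y,x=np.mgrid[v-r:v+r+1,u-r:u+r+1]
    return np.array([(w*x).sum(),(w*y).sum()])/w.sum()
def tri(pt,ps):
    A=[];b=[]
    for n,uv in(('top',pt),('scene',ps)):
        K,D,R,t=KD(n); x,y=cv2.undistortPoints(np.array(uv,float).reshape(1,1,2),K,D).ravel()
        A+=[R[0]-x*R[2],R[1]-y*R[2]]; b+=[x*t[2]-t[0],y*t[2]-t[1]]
    return np.linalg.lstsq(np.array(A),np.array(b),rcond=None)[0]
E
python3 - <<'E'
from h import *
S=cv2.imread('pics/scene0.png');T=cv2.imread('pics/top0.png')
H={}
for n,im,l in(('scene',S,[(288.2,222.4),(302.6,232.8)]),('top',T,[(302.8,204.4),(321.8,201.2)])):
    p=np.array([dark(im,q) for q in l]); X=pix2plane(n,p,.062); d=X[0]-X[1]
    H[n]=p; print(n,p.round(2).tolist(),X.round(4).tolist(),'mid',X.mean(0).round(4),'len',np.linalg.norm(d),'ang',np.degrees(np.arctan2(d[1],d[0])))
print('tri',[tri(H['top'][i],H['scene'][i]).round(4) for i in(0,1)])
# spanner crossbar, stand in top and scene
for n,im,(u,v) in(('top',T,(221,239)),('scene',S,(216,197))):
    h=cv2.cvtColor(im,cv2.COLOR_BGR2HSV); r=27
    big=cv2.resize(im[v-r:v+r,u-r:u+r],None,fx=6,fy=6,interpolation=cv2.INTER_CUBIC); h=cv2.cvtColor(big,cv2.COLOR_BGR2HSV)
    o=cv2.inRange(h,(0,90,40),(20,255,255)); k=max(cv2.findContours(o,0,1)[0],key=cv2.contourArea)
    P=(k.reshape(-1,2)+.5)/6-.5+[u-r,v-r]
    print(n,'stand hull px'); q=cv2.approxPolyDP(cv2.convexHull(P.astype(np.float32)),1.2,True).reshape(-1,2); print(q.round(1).tolist()); print(pix2plane(n,q,.025).round(4).tolist())
    fill=np.zeros_like(o); cv2.drawContours(fill,[cv2.convexHull(k)],0,255,-1)
    d=cv2.inRange(big,(0,0,0),(255,255,255))&fill&~o; d=cv2.morphologyEx(d,cv2.MORPH_OPEN,np.ones((9,9)))
    k=max(cv2.findContours(d,0,1)[0],key=cv2.contourArea); P=(k.reshape(-1,2)+.5)/6-.5+[u-r,v-r]
    X=pix2plane(n,P,.037)[:,:2].astype(np.float32); print('bar',cv2.minAreaRect(X))
E
```

```text
scene [[287.86, 222.01], [303.5, 233.79]] [[0.5611, -0.1265, 0.062], [0.567, -0.1813, 0.062]] mid [ 0.564  -0.1539  0.062 ] len 0.05509389634656034 ang 96.22566441214532
top [[302.8, 204.42], [321.88, 201.27]] [[0.5605, -0.1251, 0.062], [0.5673, -0.1749, 0.062]] mid [ 0.5639 -0.15    0.062 ] len 0.050250151841726085 ang 97.73461070697013
tri [array([ 0.5613, -0.1254,  0.0607]), array([ 0.57  , -0.1761,  0.0547])]
top stand hull px
[[235.8000030517578, 229.10000610351562], [237.89999389648438, 243.8000030517578], [206.10000610351562, 250.89999389648438], [203.1999969482422, 236.39999389648438], [233.10000610351562, 228.1999969482422]]
[[0.5069, 0.054, 0.025], [0.4675, 0.0486, 0.025], [0.451, 0.133, 0.025], [0.4898, 0.1406, 0.025], [0.5093, 0.061, 0.025]]
bar ((0.4840388298034668, 0.09514210373163223), (0.030427630990743637, 0.0739930272102356), 12.778450012207031)
scene stand hull px
[[232.89999389648438, 207.39999389648438], [222.1999969482422, 215.39999389648438], [200.1999969482422, 201.60000610351562], [198.8000030517578, 195.1999969482422], [203.10000610351562, 191.89999389648438], [220.89999389648438, 194.60000610351562], [232.10000610351562, 201.10000610351562]]
[[0.4984, 0.033, 0.025], [0.4594, 0.0262, 0.025], [0.4407, 0.1066, 0.025], [0.4504, 0.1301, 0.025], [0.4669, 0.1339, 0.025], [0.5001, 0.0944, 0.025], [0.5102, 0.0543, 0.025]]
bar ((0.4795137643814087, 0.08531933277845383), (0.026614565402269363, 0.07409526407718658), 13.00204086303711)
```

>>> play_rows:
  claw: [100, 100, 100, 80, 60, 60, 60, 60, 60, 60, 60, 60, 60, 60, 60, 60, 60, 60, 60]
  xyz:
    - [1, -1.5, 0]
    - [3, -4.5, -0.5]
    - [5.5, -8.5, -1]
    - [8, -12.5, -2]
    - [10.5, -16.5, -3]
    - [13, -20.5, -4]
    - [15.5, -24.5, -5]
    - [18, -28.5, -6]
    - [20.5, -32, -6.5]
    - [23, -36, -7]
    - [25.5, -40, -7.5]
    - [28, -44, -8]
    - [30.5, -47.5, -8]
    - [32.5, -50, -8]
    - [33.6, -51.3, -8]
    - [33.6, -51.3, -8]
    - [33.6, -51.3, -8]
    - [33.6, -51.3, -8]
    - [33.6, -51.3, -8]
  roll: [-0.3, -1, -1.8, -2.6, -3.4, -4.2, -5, -5.8, -6.6, -7.4, -8.2, -9, -9.8, -10.4, -10.73, -10.73, -10.73, -10.73, -10.73]

```text
clock: 2.0
position: [0.4796, 0.0964, 0.1513]
ee_rot: [0.626, 0.779, 0.0, -0.0]
wrist_force: [-0.3, -0.2, 0.4]
finger_gap: 0.603
finger_force: 0.0
```

>>> play_rows:
  claw: [60, 60, 60, 60, 60, 60, 60]
  xyz:
    - [0, 0, -2]
    - [0, 0, -4]
    - [0, 0, -6]
    - [0, 0, -6.5]
    - [0, 0, -6.5]
    - [0, 0, -6.5]
    - [0, 0, -6.5]
  roll: [0, 0, 0, 0, 0, 0, 0]

```text
clock: 2.7
position: [0.4808, 0.0955, 0.0873]
ee_rot: [0.627, 0.779, 0.001, 0.0]
wrist_force: [-0.0, -0.0, 0.9]
finger_gap: 0.599
finger_force: 0.0
```

```bash
python3 - <<'E'
from h import *
s=monitor.get_state(); p=s['position']; print(p,s['wrist_force'])
S=snap('scene');T=snap('top')
c=lambda im,u,v,r,k:cv2.resize(im[v-r:v+r,u-r:u+r],None,fx=k,fy=k,interpolation=cv2.INTER_CUBIC)
cv2.imwrite('pics/c1.png',np.hstack([c(S,214,190,30,6.6),c(T,221,235,30,6.6)]))
print(proj('scene',[p,p+[0,0,.019],[.48,.0945,.085],[.48,.0945,.037]]),proj('top',[p,[.48,.0945,.085]]))
E
```

```text
[0.48076874 0.09550636 0.08734341] [-0.02198866 -0.02311216  0.86766391]
[[212.56675507 180.93470241]
 [211.8521434  175.6957818 ]
 [212.61562146 181.89953828]
 [214.35565307 194.64679672]] [[216.65570883 236.17245142]
 [217.19539538 236.58630624]]
```

View pics/c1.png

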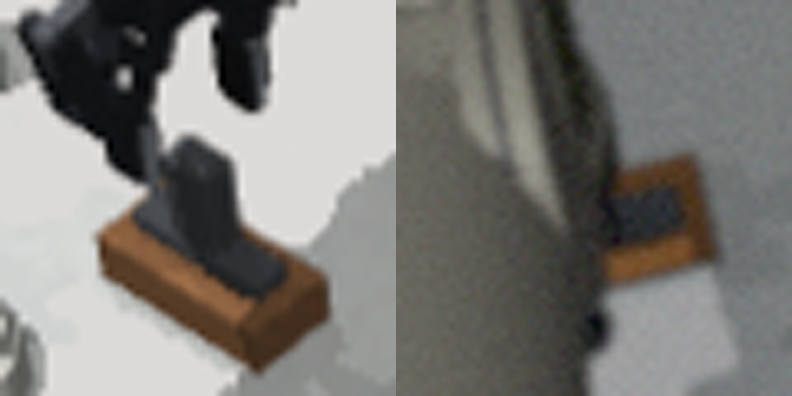

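The scene crop shows the open fingers straddling the grip, lined up to about 2 mm. The scene camera's own bias is about 1.5 px. I'll go down and grip.

>>> play_rows:
  claw: [60, 60, 60, 60, 60, 40, 20, 5, 5, 5, 5, 5]
  xyz:
    - [0, 0, -1.5]
    - [0, 0, -3]
    - [0, 0, -4]
    - [0, 0, -4.2]
    - [0, 0, -4.2]
    - [0, 0, -4.2]
    - [0, 0, -4.2]
    - [0, 0, -4.2]
    - [0, 0, -4.2]
    - [0, 0, -4.2]
    - [0, 0, -4.2]
    - [0, 0, -4.2]
  roll: [0, 0, 0, 0, 0, 0, 0, 0, 0, 0, 0, 0]
  grip_force: 60

```text
clock: 4.0
position: [0.4806, 0.0953, 0.045]
ee_rot: [0.627, 0.779, 0.0, 0.0]
wrist_force: [-0.9, -0.2, 6.5]
finger_gap: 0.199
finger_force: 58.7
```

```bash
python3 - <<'E'
from h import *
s=monitor.get_state(); print({k:np.round(s[k],4) for k in('position','ee_rot','wrist_force','ft_torque','finger_gap','finger_force')})
E
```

```text
{'position': array([0.4806, 0.0953, 0.045 ]), 'ee_rot': array([6.274e-01, 7.787e-01, 5.000e-04, 2.000e-04]), 'wrist_force': array([-0.8913, -0.1681,  6.4665]), 'ft_torque': array([-0.1506,  0.3856, -0.0564]), 'finger_gap': np.float64(0.1989), 'finger_force': np.float64(58.6548)}
```

>>> play_rows:
  claw: [5, 5, 5, 5, 5, 5, 5, 5, 5, 5, 5, 5, 5, 5, 5, 5, 5, 5]
  xyz:
    - [0, 0, 0.5]
    - [0, 0, 1.5]
    - [0, 0, 3]
    - [0, 0, 5]
    - [0, 0, 7]
    - [0, 0, 8.5]
    - [0.3, -1, 9]
    - [1.2, -3.5, 9]
    - [2.3, -7, 9]
    - [3.7, -11, 9]
    - [5, -15, 9]
    - [6.4, -19, 9]
    - [7.5, -22, 9]
    - [8.1, -24, 9]
    - [8.4, -24.6, 9]
    - [8.4, -24.6, 9]
    - [8.4, -24.6, 9]
    - [8.4, -24.6, 9]
  roll: [0, 0, 0, 0, 0, 0, -0.1, -0.2, -0.3, -0.4, -0.5, -0.6, -0.7, -0.78, -0.78, -0.78, -0.78, -0.78]

```text
clock: 5.8
position: [0.5641, -0.1494, 0.1342]
ee_rot: [0.658, 0.753, 0.0, -0.0]
wrist_force: [-1.1, -0.4, -2.8]
finger_gap: 0.201
finger_force: 58.7
```

```bash
cat > look.py <<'E'
import sys
from h import *
s=monitor.get_state(); p=s['position']; q=s['ee_rot']
print({k:np.round(s[k],4).tolist() for k in('clock','position','wrist_force','ft_torque','finger_gap','finger_force')},'yaw',np.degrees(np.arctan2(2*q[1]**2-1,2*q[0]*q[1])).round(2))
if len(sys.argv)>1:
    S=snap('scene'); u,v=np.round(proj('scene',p)[0]).astype(int)+[0,8]; r=30
    cv2.imwrite('pics/'+sys.argv[1],cv2.resize(S[v-r:v+r,u-r:u+r],None,fx=10,fy=10,interpolation=cv2.INTER_CUBIC)); print('off',u-r,v-r)
E
python3 look.py c2.png
```

```text
{'clock': 5.8, 'position': [0.5641, -0.1494, 0.1342], 'wrist_force': [-1.0948, -0.4071, -2.8164], 'ft_torque': [0.0137, -0.0363, -0.0057], 'finger_gap': 0.2012, 'finger_force': 58.7044} yaw 7.71
off 265 185
```

View pics/c2.png

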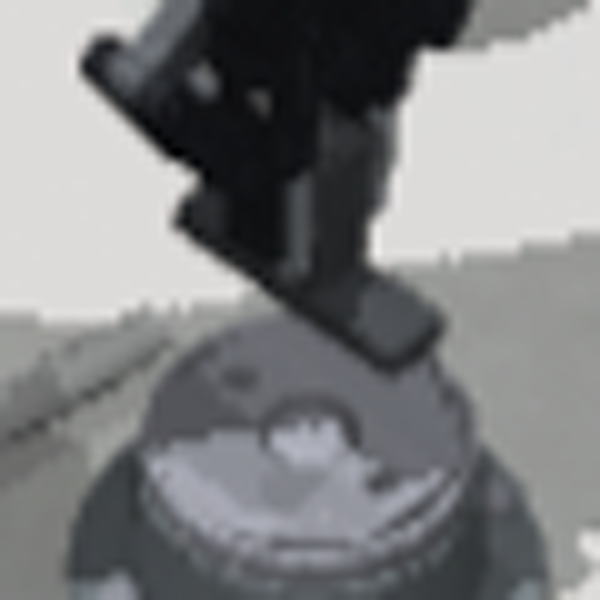

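The crop shows the spanner held over the ring. Crossbar lower corners are at about (282.6,207.4), (304.1,221.8) and (308.6,218.6), and both holes are visible. I'll compare these with the predicted corners.

```bash
python3 - <<'E'
from h import *
p=np.array([.5641,-.1494,.1142]); a=np.radians(7.71); R=np.array([[np.cos(a),-np.sin(a)],[np.sin(a),np.cos(a)]])
f=lambda x,y:np.r_[p[:2]+R@[x,y],p[2]]
seen=np.array([[282.6,207.4],[304.1,221.8],[308.6,218.6]])
print('corner resid',(seen-proj('scene',[f(-.01,.037),f(-.01,-.037),f(.01,-.037)])).round(2).tolist())
h=np.array([[.564,-.150]])+np.array([R@[0,.025],R@[0,-.025]])
P=proj('scene',np.c_[h,[.062,.062]]); 
S=cv2.imread('pics/scene0.png')
print('hole resid',(np.array([dark(S,q,2) for q in[(288,222),(302.8,232.9)]])-P).round(2).tolist(), P)
for d in([.002,0,0],[0,.002,0],[0,0,.002]): print(d,(proj('scene',p+d)-proj('scene',p)).round(2))
E
```

```text
corner resid [[1.49, 0.33], [0.86, -0.8], [-0.24, 0.42]]
hole resid [[0.79, 0.62], [0.63, 0.69]] [[287.4211295  221.79871196]
 [301.93019842 232.17224562]]
[0.002, 0, 0] [[ 0.64 -0.37]]
[0, 0.002, 0] [[-0.52 -0.47]]
[0, 0, 0.002] [[ 0.01 -0.56]]
```

>>> play_rows:
  claw: [5, 5, 5, 5, 5, 5, 5]
  xyz:
    - [0, 0, -1]
    - [0, 0, -2.5]
    - [0, 0, -3.6]
    - [0, 0, -4]
    - [0, 0, -4.2]
    - [0, 0, -4.2]
    - [0, 0, -4.2]
  roll: [0, 0, 0, 0, 0, 0, 0]

```text
clock: 6.55
position: [0.5645, -0.151, 0.0927]
ee_rot: [0.659, 0.752, 0.0, 0.0]
wrist_force: [-0.6, 0.3, -2.2]
finger_gap: 0.204
finger_force: 58.8
```

```bash
python3 look.py
```

```text
{'clock': 6.55, 'position': [0.5645, -0.151, 0.0927], 'wrist_force': [-0.5637, 0.264, -2.174], 'ft_torque': [-0.0201, -0.0008, -0.0134], 'finger_gap': 0.2038, 'finger_force': 58.7712} yaw 7.59
```

>>> play_rows:
  claw: [5, 5, 5]
  xyz:
    - [0, 0, -0.1]
    - [0, 0, -0.2]
    - [0, 0, -0.2]
  roll: [0, 0, 0]

```text
clock: 6.85
position: [0.5642, -0.1508, 0.0903]
ee_rot: [0.659, 0.752, 0.0, 0.0]
wrist_force: [-0.1, 0.1, -1.6]
finger_gap: 0.205
finger_force: 58.8
```

```bash
python3 look.py
```

```text
{'clock': 6.85, 'position': [0.5642, -0.1508, 0.0903], 'wrist_force': [-0.1459, 0.0821, -1.6277], 'ft_torque': [-0.0104, 0.0323, 0.0033], 'finger_gap': 0.205, 'finger_force': 58.7696} yaw 7.6
```

>>> play_rows:
  claw: [5, 5, 5, 5]
  xyz:
    - [0, 0, -0.1]
    - [0, 0, -0.2]
    - [0, 0, -0.2]
    - [0, 0, -0.2]
  roll: [0, 0, 0, 0]

```text
clock: 7.25
position: [0.5645, -0.1506, 0.0884]
ee_rot: [0.659, 0.753, 0.0, 0.0]
wrist_force: [2.8, 0.5, -1.9]
finger_gap: 0.204
finger_force: 58.7
```

```bash
python3 look.py
```

```text
{'clock': 7.25, 'position': [0.5645, -0.1506, 0.0884], 'wrist_force': [2.8071, 0.5343, -1.9461], 'ft_torque': [0.2688, -0.4735, -0.0147], 'finger_gap': 0.204, 'finger_force': 58.7094} yaw 7.62
```

The prongs are entering, with a side force of +2.8 N in x. I'll comply by +0.5 mm and continue down.

>>> play_rows:
  claw: [5, 5, 5, 5]
  xyz:
    - [0.05, 0, 0]
    - [0.05, 0, -0.1]
    - [0.05, 0, -0.2]
    - [0.05, 0, -0.2]
  roll: [0, 0, 0, 0]

```text
clock: 7.65
position: [0.5647, -0.1508, 0.0862]
ee_rot: [0.659, 0.752, 0.0, 0.0]
wrist_force: [1.0, 1.5, -2.6]
finger_gap: 0.201
finger_force: 58.8
```

```bash
python3 look.py
```

```text
{'clock': 7.65, 'position': [0.5647, -0.1508, 0.0862], 'wrist_force': [0.9624, 1.5145, -2.5673], 'ft_torque': [0.3329, -0.331, -0.0393], 'finger_gap': 0.2008, 'finger_force': 58.8446} yaw 7.6
```

>>> play_rows:
  claw: [5, 5, 5, 5, 5]
  xyz:
    - [0.02, 0.03, -0.1]
    - [0.02, 0.03, -0.2]
    - [0.02, 0.03, -0.3]
    - [0.02, 0.03, -0.3]
    - [0.02, 0.03, -0.3]
  roll: [0, 0, 0, 0, 0]

```text
clock: 8.15
position: [0.5647, -0.1506, 0.0832]
ee_rot: [0.659, 0.752, -0.0, -0.0]
wrist_force: [0.6, 0.4, -4.1]
finger_gap: 0.204
finger_force: 58.8
```

```bash
python3 look.py
```

```text
{'clock': 8.15, 'position': [0.5647, -0.1506, 0.0832], 'wrist_force': [0.6321, 0.4111, -4.0913], 'ft_torque': [0.0936, -0.0996, 0.0352], 'finger_gap': 0.2041, 'finger_force': 58.8093} yaw 7.6
```

>>> play_rows:
  claw: [5, 5, 5, 5]
  xyz:
    - [0, 0, -0.1]
    - [0, 0, -0.14]
    - [0, 0, -0.14]
    - [0, 0, -0.14]
  roll: [0, 0, 0, 0]

```text
clock: 8.55
position: [0.5648, -0.1506, 0.082]
ee_rot: [0.659, 0.752, 0.0, -0.0]
wrist_force: [-1.0, -0.6, 0.1]
finger_gap: 0.2
finger_force: 59.2
```

```bash
python3 look.py
```

```text
{'clock': 8.55, 'position': [0.5648, -0.1506, 0.082], 'wrist_force': [-1.0021, -0.6392, 0.0859], 'ft_torque': [0.0558, 0.2148, 0.0003], 'finger_gap': 0.1995, 'finger_force': 59.2053} yaw 7.6
```

The spanner is home on the face. Now the free turning.

>>> play_rows:
  claw: [5, 5, 5, 5, 5, 5]
  xyz:
    - [0, 0, 0]
    - [0, 0, 0]
    - [0, 0, 0]
    - [0, 0, 0]
    - [0, 0, 0]
    - [0, 0, 0]
  roll: [-0.3, -0.7, -1.1, -1.4, -1.7, -2.0]

```text
clock: 9.15
position: [0.5654, -0.1504, 0.0821]
ee_rot: [0.734, 0.679, 0.0, 0.0]
wrist_force: [3.7, 0.9, -2.3]
finger_gap: 0.201
finger_force: 58.9
```

```bash
python3 look.py
```

```text
{'clock': 9.15, 'position': [0.5654, -0.1504, 0.0821], 'wrist_force': [3.6866, 0.8956, -2.3058], 'ft_torque': [0.0738, -0.9516, 0.1214], 'finger_gap': 0.2009, 'finger_force': 58.8618} yaw -4.52
```

>>> play_rows:
  claw: [5, 5, 5]
  xyz:
    - [0, 0, 0]
    - [0, 0, 0]
    - [0, 0, 0]
  roll: [-0.15, -0.3, -0.5]

```text
clock: 9.45
position: [0.5653, -0.1504, 0.0821]
ee_rot: [0.752, 0.66, 0.0, 0.0]
wrist_force: [4.5, 0.1, -2.1]
finger_gap: 0.203
finger_force: 58.9
```

```bash
python3 look.py
```

```text
{'clock': 9.45, 'position': [0.5653, -0.1504, 0.0821], 'wrist_force': [4.5078, 0.1194, -2.1059], 'ft_torque': [0.1411, -1.2306, 0.1161], 'finger_gap': 0.203, 'finger_force': 58.8612} yaw -7.46
```

>>> play_rows:
  claw: [5, 5, 5]
  xyz:
    - [0.05, 0, 0]
    - [0.05, 0, 0]
    - [0.05, 0, 0]
  roll: [-0.3, -0.6, -0.9]

```text
clock: 9.75
position: [0.5654, -0.1504, 0.0821]
ee_rot: [0.782, 0.623, 0.0, -0.0]
wrist_force: [2.8, 1.4, 1.0]
finger_gap: 0.205
finger_force: 59.4
```

```bash
python3 look.py
```

```text
{'clock': 9.75, 'position': [0.5654, -0.1504, 0.0821], 'wrist_force': [2.7811, 1.4322, 0.9601], 'ft_torque': [0.237, -0.8466, 0.1145], 'finger_gap': 0.2048, 'finger_force': 59.3909} yaw -12.95
```

>>> play_rows:
  claw: [5, 5, 5]
  xyz:
    - [0.03, 0.02, 0]
    - [0.03, 0.02, 0]
    - [0.03, 0.02, 0]
  roll: [-0.3, -0.6, -0.9]

```text
clock: 10.05
position: [0.5654, -0.1504, 0.082]
ee_rot: [0.811, 0.585, -0.0, -0.0]
wrist_force: [1.1, 0.8, 3.1]
finger_gap: 0.202
finger_force: 59.8
```

```bash
python3 look.py
```

```text
{'clock': 10.05, 'position': [0.5654, -0.1504, 0.082], 'wrist_force': [1.1046, 0.8393, 3.0618], 'ft_torque': [0.1898, -0.1062, 0.153], 'finger_gap': 0.2017, 'finger_force': 59.7617} yaw -18.36
```

>>> play_rows:
  claw: [5, 5, 5]
  xyz:
    - [0, 0, 0.02]
    - [0, 0, 0.02]
    - [0, 0, 0.02]
  roll: [-0.15, -0.3, -0.45]

```text
clock: 10.35
position: [0.5654, -0.1504, 0.082]
ee_rot: [0.824, 0.567, -0.0, -0.0]
wrist_force: [0.9, 1.2, 0.7]
finger_gap: 0.201
finger_force: 59.4
```

```bash
python3 look.py
```

```text
{'clock': 10.35, 'position': [0.5654, -0.1504, 0.082], 'wrist_force': [0.8603, 1.1556, 0.7411], 'ft_torque': [0.1587, -0.2155, 0.1123], 'finger_gap': 0.2012, 'finger_force': 59.4179} yaw -20.97
```

Still free.

>>> play_rows:
  claw: [5, 5, 5]
  xyz:
    - [0, 0, 0]
    - [0, 0, 0]
    - [0, 0, 0]
  roll: [-0.3, -0.6, -0.9]

```text
clock: 10.65
position: [0.5655, -0.1504, 0.082]
ee_rot: [0.85, 0.527, -0.0, -0.0]
wrist_force: [1.3, 1.1, 0.3]
finger_gap: 0.203
finger_force: 59.4
```

```bash
python3 look.py
```

```text
{'clock': 10.65, 'position': [0.5655, -0.1504, 0.082], 'wrist_force': [1.2575, 1.1451, 0.2757], 'ft_torque': [0.152, -0.102, 0.2301], 'finger_gap': 0.2032, 'finger_force': 59.3886} yaw -26.46
```

Torque is rising, so the ring has met its seat. I'll use smaller steps.

>>> play_rows:
  claw: [5, 5]
  xyz:
    - [0, 0, 0]
    - [0, 0, 0]
  roll: [-0.1, -0.2]

```text
clock: 10.85
position: [0.5655, -0.1503, 0.082]
ee_rot: [0.855, 0.519, -0.0, -0.0]
wrist_force: [-0.4, 0.4, 0.7]
finger_gap: 0.204
finger_force: 59.4
```

```bash
python3 look.py
```

```text
{'clock': 10.85, 'position': [0.5655, -0.1503, 0.082], 'wrist_force': [-0.4065, 0.4038, 0.7126], 'ft_torque': [0.1095, -0.0459, 0.2466], 'finger_gap': 0.2037, 'finger_force': 59.3988} yaw -27.53
```

>>> play_rows:
  claw: [5, 5]
  xyz:
    - [0, 0, 0]
    - [0, 0, 0]
  roll: [-0.13, -0.27]

```text
clock: 11.05
position: [0.5655, -0.1504, 0.082]
ee_rot: [0.862, 0.506, -0.0, -0.0]
wrist_force: [-0.1, -0.2, -0.0]
finger_gap: 0.205
finger_force: 59.4
```

```bash
python3 look.py
```

```text
{'clock': 11.05, 'position': [0.5655, -0.1504, 0.082], 'wrist_force': [-0.0603, -0.1836, -0.0414], 'ft_torque': [0.1233, 0.1056, 0.3343], 'finger_gap': 0.2052, 'finger_force': 59.3836} yaw -29.17
```

>>> play_rows:
  claw: [5, 5]
  xyz:
    - [0, 0, 0]
    - [0, 0, 0]
  roll: [-0.13, -0.25]

```text
clock: 11.25
position: [0.5655, -0.1503, 0.082]
ee_rot: [0.869, 0.495, -0.0, -0.0]
wrist_force: [-0.7, 0.2, -0.4]
finger_gap: 0.2
finger_force: 59.4
```

```bash
python3 look.py
```

```text
{'clock': 11.25, 'position': [0.5655, -0.1503, 0.082], 'wrist_force': [-0.7204, 0.2084, -0.381], 'ft_torque': [0.1178, 0.1115, 0.4442], 'finger_gap': 0.2003, 'finger_force': 59.396} yaw -30.67
```

>>> play_rows:
  claw: [5, 5, 5, 5]
  xyz:
    - [0, 0, 0]
    - [0, 0, 0]
    - [0, 0, 0]
    - [0, 0, 0]
  roll: [0, 0, 0, 0]

```text
clock: 11.65
position: [0.5655, -0.1503, 0.0821]
ee_rot: [0.869, 0.495, -0.0, -0.0]
wrist_force: [-1.9, 0.5, -0.5]
finger_gap: 0.207
finger_force: 59.3
```

```bash
python3 look.py
```

```text
{'clock': 11.65, 'position': [0.5655, -0.1503, 0.0821], 'wrist_force': [-1.8877, 0.4687, -0.5085], 'ft_torque': [0.1521, 0.2337, 0.2768], 'finger_gap': 0.207, 'finger_force': 59.2638} yaw -30.62
```

>>> play_rows:
  claw: [5, 5, 5, 5, 5]
  xyz:
    - [0, 0, 0]
    - [0, 0, 0]
    - [0, 0, 0]
    - [0, 0, 0]
    - [0, 0, 0]
  roll: [0.1, 0.2, 0.3, 0.4, 0.4]

```text
clock: 12.15
position: [0.5656, -0.1503, 0.0821]
ee_rot: [0.858, 0.514, -0.0, -0.0]
wrist_force: [-0.9, 0.1, -1.9]
finger_gap: 0.202
finger_force: 59.1
```

```bash
python3 look.py
```

```text
{'clock': 12.15, 'position': [0.5656, -0.1503, 0.0821], 'wrist_force': [-0.9033, 0.0808, -1.9179], 'ft_torque': [0.1647, 0.3101, 0.1077], 'finger_gap': 0.2023, 'finger_force': 59.1117} yaw -28.19
```

>>> play_rows:
  claw: [5, 5, 5, 5, 5, 5, 5, 5, 5, 5, 5]
  xyz:
    - [0, 0, 0]
    - [0, 0, 0]
    - [0, 0, 0.2]
    - [0, 0, 0.5]
    - [0, 0, 0.9]
    - [0, 0, 1.4]
    - [0, 0, 2.2]
    - [0, 0, 3.5]
    - [0, 0, 5]
    - [0, 0, 5.2]
    - [0, 0, 5.2]
  roll: [0.1, 0.2, 0.2, 0.2, 0.2, 0.2, 0.2, 0.2, 0.2, 0.2, 0.2]

```text
clock: 13.25
position: [0.5661, -0.1503, 0.135]
ee_rot: [0.853, 0.522, 0.001, 0.0]
wrist_force: [0.0, -0.1, -2.2]
finger_gap: 0.204
finger_force: 59.1
```

```bash
python3 look.py
```

```text
{'clock': 13.25, 'position': [0.5661, -0.1503, 0.135], 'wrist_force': [0.0489, -0.1422, -2.2327], 'ft_torque': [-0.0253, 0.0179, 0.0258], 'finger_gap': 0.2041, 'finger_force': 59.0562} yaw -27.01
```

>>> play_rows:
  claw: [5, 5, 5, 5, 5, 5, 5, 5, 5, 5, 5, 5, 5]
  xyz:
    - [-0.3, 1, 0]
    - [-1.2, 3.5, 0]
    - [-2.3, 7, 0]
    - [-3.8, 11, 0]
    - [-5.2, 15, 0]
    - [-6.5, 19, 0]
    - [-7.6, 22, 0]
    - [-8.3, 24, 0]
    - [-8.55, 24.6, 0]
    - [-8.55, 24.6, 0]
    - [-8.55, 24.6, 0]
    - [-8.55, 24.6, 0]
    - [-8.55, 24.6, 0]
  roll: [0.5, 1.2, 2, 2.9, 3.8, 4.7, 5.5, 6.2, 6.57, 6.57, 6.57, 6.57, 6.57]

```text
clock: 14.55
position: [0.4805, 0.0946, 0.1341]
ee_rot: [0.627, 0.779, -0.0, 0.0]
wrist_force: [0.4, 0.3, -2.4]
finger_gap: 0.206
finger_force: 59.1
```

```bash
python3 look.py
```

```text
{'clock': 14.55, 'position': [0.4805, 0.0946, 0.1341], 'wrist_force': [0.3819, 0.2832, -2.391], 'ft_torque': [0.0283, -0.0024, -0.0272], 'finger_gap': 0.2064, 'finger_force': 59.0999} yaw 12.27
```

>>> play_rows:
  claw: [5, 5, 5, 5, 5, 5, 5, 5, 5, 5, 5]
  xyz:
    - [0, 0.06, -1]
    - [0, 0.06, -3]
    - [0, 0.06, -5]
    - [0, 0.06, -6.5]
    - [0, 0.06, -7.4]
    - [0, 0.06, -7.8]
    - [0, 0.06, -8]
    - [0, 0.06, -8.2]
    - [0, 0.06, -8.4]
    - [0, 0.06, -8.4]
    - [0, 0.06, -8.4]
  roll: [0, 0, 0, 0, 0, 0, 0, 0, 0, 0, 0]

```text
clock: 15.65
position: [0.4803, 0.0964, 0.0504]
ee_rot: [0.627, 0.779, 0.0, 0.0]
wrist_force: [0.2, 0.3, -2.9]
finger_gap: 0.206
finger_force: 59.1
```

```bash
python3 look.py
```

```text
{'clock': 15.65, 'position': [0.4803, 0.0964, 0.0504], 'wrist_force': [0.1504, 0.2971, -2.8618], 'ft_torque': [0.0853, 0.0061, -0.0401], 'finger_gap': 0.2057, 'finger_force': 59.1458} yaw 12.4
```

Prongs are in the stand's holes with no side load. I'll lower to home.

>>> play_rows:
  claw: [5, 5, 5, 5, 5, 5]
  xyz:
    - [0, -0.05, -0.15]
    - [0, -0.05, -0.3]
    - [0, -0.05, -0.45]
    - [0, -0.05, -0.55]
    - [0, -0.05, -0.55]
    - [0, -0.05, -0.55]
  roll: [0, 0, 0, 0, 0, 0]

```text
clock: 16.25
position: [0.4802, 0.0958, 0.045]
ee_rot: [0.627, 0.779, 0.0, -0.0]
wrist_force: [-2.8, -0.2, 5.0]
finger_gap: 0.202
finger_force: 60.0
```

```bash
python3 look.py
```

```text
{'clock': 16.25, 'position': [0.4802, 0.0958, 0.045], 'wrist_force': [-2.7634, -0.2377, 5.0183], 'ft_torque': [-0.1572, 0.7235, -0.0105], 'finger_gap': 0.2016, 'finger_force': 60.0115} yaw 12.4
```

Home, with the crossbar on the stand. Next I open up and retreat.

>>> play_rows:
  claw: [10, 20, 35, 50, 60, 60, 60, 60, 60, 60, 60, 60, 60, 60, 60]
  xyz:
    - [0, 0, 0]
    - [0, 0, 0]
    - [0, 0, 0]
    - [0, 0, 0]
    - [0, 0, 0]
    - [0, 0, 0]
    - [0, 0, 1]
    - [0, 0, 3]
    - [0, 0, 6]
    - [0, 0, 9]
    - [0, 0, 12]
    - [0, 0, 14]
    - [0, 0, 15]
    - [0, 0, 15]
    - [0, 0, 15]
  roll: [0, 0, 0, 0, 0, 0, 0, 0, 0, 0, 0, 0, 0, 0, 0]

```text
clock: 17.75
position: [0.4798, 0.0957, 0.1939]
ee_rot: [0.627, 0.779, -0.0, -0.0]
wrist_force: [0.1, 0.7, -0.2]
finger_gap: 0.6
finger_force: 0.0
```

```bash
python3 - <<'E'
from h import *
s=monitor.get_state(); print(s['position'],s['wrist_force'],s['finger_gap'],s['finger_force'])
S=snap('scene'); c=lambda u,v,r,k:cv2.resize(S[v-r:v+r,u-r:u+r],None,fx=k,fy=k,interpolation=cv2.INTER_CUBIC)
cv2.imwrite('pics/end.png',np.hstack([c(216,197,25,8),cv2.resize(S[120:300,150:400],(555,400))[:, :400]]))
E
```

```text
[0.47976887 0.0956695  0.19389248] [ 0.10711669  0.6630125  -0.17409578] 0.5996620351503562 0.0
```

View pics/end.png

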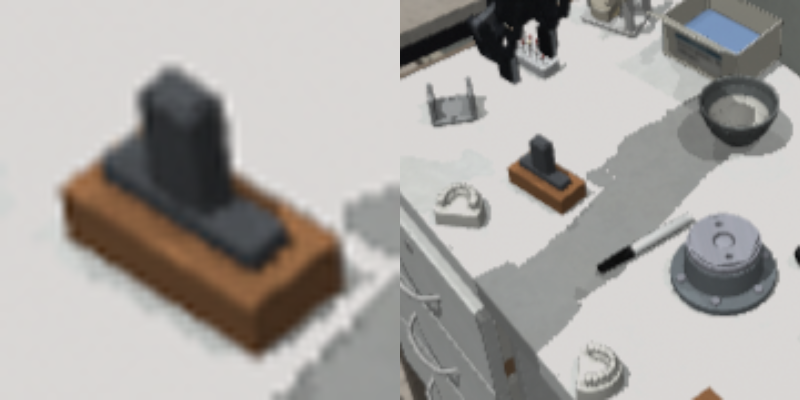

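The picture shows the spanner seated flat in its stand at about (216,197), the gripper clear above it, and the ring turned with the other things in place.

```bash
python3 -c "
from rig import bot
print(bot.sign_off())"
```

```text
the job is handed in; nothing more can be done
None
```

The ring was turned up to about 0.44 N m, inside the tight range; the spanner is back home in its stand and released, and the job was handed in at about 18 s, though sign-off returned no verdict.

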